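# Tip the ratchet pawl free and push the hoop press down

### The arm

A 7-joint arm with a two-finger parallel gripper is mounted at the origin on the work surface. World frame = base frame: x ahead of the robot, y to its left, z up, the work surface at z = 0. Lengths are in m, angles in rad, forces in N, time in s.
With the tool pointing down it reaches from about 0.425 to 0.95 m from the base axis. Payload 16.7 kg.
Tool frame: the origin (TCP) lies midway between the tips of the shut fingers; the grasp point (between the pads) lies 19 mm behind it; z points along the fingers, y is the line along which they close (so a half turn about z gives the same grasp; the last joint's range is limited). The gripper opens to 94 mm and grips with 3 to 60 N. Pads are 16 mm wide; open, the fingers measure 119 mm over their backs; the gripper's body (75 mm by 177 mm) begins 78 mm behind the grasp point.
Start: joints at [1.087, 0.426, 0.074, 1.606, -0.034, 1.111, -0.067], TCP at [0.221, -0.638, 0.205] pointing down, gripper open.
Joint ranges: [-2.85, 2.85], [-0.5, 2.14], [-1.23, 1.37], [0.21, 2.46], [-1.02, 4.16], [0.16, 2.05], [-2.73, 2.73]. Speed limits (rad/s): [1.89, 1.89, 2.39, 2.39, 3.01, 3.01, 3.01].

### API

Orientations are given as a unit quaternion [w, x, y, z].
In Python, from cell import * gives the robot as it stands.
- The arm moves only by the tool play_rows, never from a script. Its argument "steps" is a list that holds one entry, the list of rows, each a list of 4 numbers: the shift along the tool's x, y, z in mm, then the turn about the tool's z in rad. A call has exactly 8 rows; each row shifts and turns the commanded pose from where the row before left it, along the tool's axes as they then stand; what a row does not reach is not made up. A row lasts 1/12 s, in which the tool goes at most 41.7 mm and 7.16 degrees, less where a joint would pass 70% of its speed; a pose out of reach is approached as far as the arm can. A call with a gripper value outside its range is refused whole. "hand" is the closure, from 0 (fully open) to 1 (shut), set as the call begins (left out, the last holds). The fingers move at their own pace and stop on an object; "newtons" is the grip in N (left out, the last holds). Time passes only in rows, so rows that do not move let the fingers close, or fill a call up. It gives the time, the measured TCP pose, the force, the opening and the grip force at its end, in the units of the state.
- read_state(): the state, without advancing time (a new reading comes with each control period).
- capture(name): name is "scene" or "side" or "wrist"; returns a dict with "color" (420x560x3 uint8, blue, green, red), "range_z" (420x560 float32, m along the optical axis (not along the pixel's ray), 0 where there is no reading), "intrinsics" (3x3 intrinsics, pixels), "rvec" (rotation vector, rad) and "tvec" (3), from world to camera coordinates, as OpenCV has them. Camera axes: x right, y down, z forward; pixel columns grow to the right and rows downward; lengths in m; the calibration is good to about 2 mm. A picture is of the moment at which its call begins.
- hand_in(): hands the job in; it is judged then, once.
The state is a dict: "time_s": time; "qpos": joint angles; "dq": joint speeds; "effort": joint torques, N m; "eef_pos": TCP position; "tcp_rot": TCP orientation; "ft_force": force on the tool from outside, world axes, zero at the start; "wrist_torque": the same for the moment, N m; "finger_gap": finger opening in m; "finger_force": force on a finger pad.
Only numpy, scipy, OpenCV 4.12 (cv2) and the standard library are available. Lean on these libraries where they do the work, as an engineer would, in place of code of your own. Each camera call takes 0.05 s, during which the arm holds its last target. There are 200 camera calls.

### The job

Clamp the small sieve hoop in the green bench press: press down the red tongue of the ratchet pawl so that the pawl tips over and stays clear of the toothed wheel, then push the orange paddle down past the teeth until the wooden pressing disc rests on the hoop. Fingertip pressing and pushing is enough, nothing needs gripping. Leave the pawl tipped free and the arm down, do not move the hoop out of its pegs or shift the jar, the steamer or the hammer, and finish with the hand clear of everything.

Things in the scene. Friction and masses are not known exactly. Their poses are not given: they have to be found in the camera images.
- press: Fixed bench press: wooden board 150 mm along its x, y -145 to +215 mm, 20 mm thick, green steel cheeks. Origin on the table under the wheel's axle; z up; its y axis points from the axle towards the arm's paddle, the pawl is on the -y side. Place and yaw vary. The axle runs along its x, 120 mm up; the pawl's pivot also along x, at y = -90 mm, z = 170 mm.
- press_arm (a joint): Angle of the press arm about the axle, rad: 0 = fully raised, grows as it goes down; starts at 0 to 0.2. The wooden disc (120 mm across) rests flat on the hoop at 0.60. With the pawl in the teeth (pitch 0.15 rad) it is blocked within one tooth. The pivot is stiff: the arm stays where it is left; with the pawl free, pushing it down takes about 2 N at the paddle.
- press_axle (a point): Point on the axle of the arm, at the middle of the toothed wheel (wheel 113 mm across its teeth), 120 mm above the table. The axle direction is the press's x axis.
- paddle_top (a point): Middle of the upper face of the orange paddle at the arm's end (50 mm along the axle by 75 mm along the arm, 16 mm thick), 237 mm from the axle, swinging on an arc about it: 260 mm above the table when fully raised, 128 mm with the disc on the hoop. Its outer end is tilted up 0.3 rad at joint value 0, level at 0.30, tilted down 0.3 rad at 0.60.
- pawl (a joint): Angle of the brass rocking pawl about its pivot, rad: near 0 (up to 0.12) = nose down in the teeth, 0.6 = tipped fully free, at its stop. Its top weight tips it over centre at about 0.25: below that it falls back into the teeth, beyond it falls to 0.6 and stays. It takes under 1 N at the tongue, but 5 to 10 N if the arm has been pushed against it.
- tongue_top (a point): Middle of the upper face of the pawl's red tongue (44 by 44 mm, 8 mm thick), 85 mm from the pivot, away from the arm. 201 mm above the table with the nose in the teeth (outer end tilted up 0.3 rad), 151 mm when tipped free (down 0.3 rad). Pressing it down tips the pawl free. The brass weight on the pawl stays 45 mm or more from the tongue's middle.
- hoop_center (a point): Centre, half-way up, of the loose pale wooden sieve hoop, 110 mm outside diameter, 50 mm high, wall 5 mm, standing on the press's board between four brass pegs, 125 mm from the axle along the press's y axis. Its rim is 70 mm above the table.
- jar_center (a point): Bystander: centre of a white jar with a red cap, 64 mm across, 85 mm high, standing on the table beyond the press (its +x side).
- steamer_center (a point): Bystander: centre of a round wooden steamer, 118 mm across, 75 mm high, standing on the table beyond the press.
- hammer: Bystander: hammer lying on the table on the robot's side of the press, 220 mm long, wooden handle along its own x axis, steel head at +x; less than 30 mm high. Origin at half its length, on its underside.

How it is judged:
On the way, in this order (a step that is already met when the one before it is completed fails the run):
1. the pawl is tipped free while the arm is still up (value of joint pawl above 0.45 rad and value of joint press_arm below 0.42 rad), for 0.2 s.
2. the arm is pushed down until the disc rests on the hoop (value of joint press_arm above 0.575 rad), for 0.2 s.
At the end, for the whole second after the job is handed in: The arm is down with its disc on the hoop (joint press_arm above 0.575, which is within about 3 mm of the rim) and at rest, the pawl is still tipped free (joint pawl above 0.45), the hoop is within 12 mm of where it stood, and jar, steamer and hammer within 30 mm of where they were (value of joint press_arm above 0.575 rad and value of joint pawl above 0.45 rad and velocity of joint press_arm below 0.05 rad/s and distance of hoop_center from where it was at the start of the episode below 0.012 m and distance of each of jar_center, steamer_center, hammer from where it was at the start of the episode below 0.03 m); the robot touches nothing.
It fails at once if the hoop is lifted or knocked out of its pegs (distance of hoop_center from where it was at the start of the episode above 0.02 m).
It fails at once if the jar, the steamer or the hammer is shifted or lifted by more than 30 mm (distance of any of jar_center, steamer_center, hammer from where it was at the start of the episode above 0.03 m).
It fails at once if the jar or the steamer is tipped over (angle between any of jar_center, steamer_center's own z axis and vertical above 0.5 rad).
It also fails if it takes over 48 s, if anything falls off the work surface, if the arm or the gripper's body presses on something with over 40 N, if the wrist force passes 120 N, or if a joint passes its speed limit or range.

## Working session

There is one attempt and no reset: what is moved stays moved. The work goes in short steps, Python scripts to look and compute and a tool call to move; the robot and the scene stay as the last step left them, time stands still between calls to the robot, and variables do not carry over. Pictures are saved under pics/ and viewed, at most 10 in all, crops included, and the job is handed in when it is done.

Besides the shell and the picture viewer there is one more tool, called after "Call:" as name(argument=value, ...) on one line, values as JSON. play_rows: Moves the arm, as the interface text tells. Its arguments: {"type":"object","properties":{"steps":{"type":"array","items":{"type":"array","items":{"type":"array","items":{"type":"number"}}}},"hand":{"type":"number"},"newtons":{"type":"number"}},"required":["steps"]}

```bash
mkdir -p pics; cat > h.py <<'E'
from cell import *
import numpy as np, cv2
def cloud(c):
    K=np.array(c["intrinsics"]);R=cv2.Rodrigues(np.array(c["rvec"],float))[0];t=np.array(c["tvec"],float).ravel()
    z=c["range_z"];v,u=np.indices(z.shape)
    P=np.stack([(u-K[0,2])/K[0,0]*z,(v-K[1,2])/K[1,1]*z,z],-1)
    return (P-t)@R, z>0
def masks(c):
    h=cv2.cvtColor(c["color"],cv2.COLOR_BGR2HSV);H,S,V=h[...,0],h[...,1].astype(int),h[...,2]
    return dict(red=((H<5)|(H>174))&(S>150)&(V>70),orange=(H>=6)&(H<=16)&(S>190)&(V>120),green=(H>40)&(H<90)&(S>70))
E
python3 - <<'E'
from h import *
s=read_state();print(s["time_s"],s["eef_pos"],s["tcp_rot"],s["finger_gap"])
for n in("scene","side"):
    c=capture(n);cv2.imwrite(f"pics/{n}0.png",c["color"]);np.savez(f"{n}0.npz",**c)
    P,ok=cloud(c)
    for k,m in masks(c).items():
        l,_,st,ce=cv2.connectedComponentsWithStats(m.astype(np.uint8))[0:4] if 0 else cv2.connectedComponentsWithStats(m.astype(np.uint8))
        for i in range(1,l):
            if st[i,4]>60:
                q=P[(_==i)&ok];print(n,k,st[i],ce[i].round(),np.median(q,0).round(3),q.min(0).round(3),q.max(0).round(3)) if len(q) else print(n,k,st[i],"nodepth")
E
```

```text
0.0 [ 0.22095844 -0.63732667  0.20476912] [-6.44217661e-04  9.86109236e-01  1.66096765e-01 -1.55786915e-04] 0.09410192673668254
scene red [212 157  26  22 317] [224. 167.] [ 0.587 -0.145  0.196] [ 0.459 -0.303 -0.002] [ 0.611 -0.12   0.205]
scene red [180 251  26  24 461] [193. 262.] [ 0.761 -0.062  0.085] [ 0.706 -0.139 -0.002] [ 0.786 -0.035  0.092]
scene green [300 225  28  11 119] [313. 230.] [0.549 0.096 0.162] [0.539 0.069 0.149] [0.561 0.132 0.179]
scene green [241 228  48  33 186] [263. 244.] [ 0.591 -0.015  0.026] [ 0.578 -0.084  0.021] [0.605 0.055 0.047]
side red [285 154  17  13 119] [295. 158.] [ 0.574 -0.146  0.197] [ 0.56  -0.163  0.185] [ 0.606 -0.124  0.202]
side red [206 195  22  15 248] [217. 202.] [ 0.754 -0.053  0.084] [ 0.73  -0.084  0.072] [ 0.784 -0.032  0.088]
side orange [243 242  31  13 163] [257. 250.] [0.516 0.275 0.215] [0.491 0.179 0.146] [0.575 0.282 0.221]
side green [284 184  15  61 398] [291. 222.] [0.536 0.01  0.108] [ 0.526 -0.087  0.022] [0.567 0.052 0.176]
side green [267 209  16  20 172] [274. 220.] [0.541 0.089 0.158] [0.524 0.027 0.127] [0.581 0.162 0.191]
```

View pics/scene0.png

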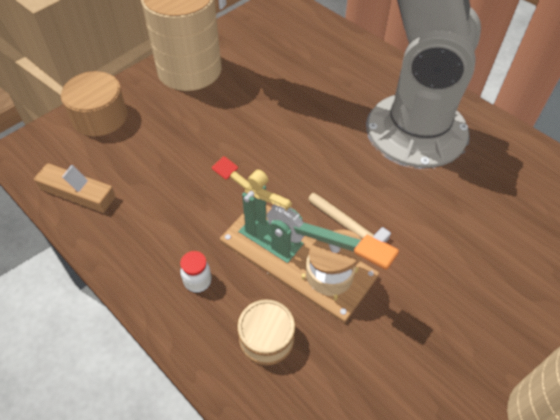

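View pics/side0.png

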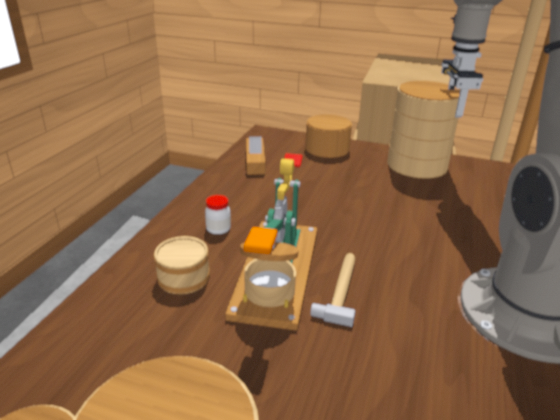

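The scene view shows the red tongue at (224,167), the paddle at (376,250), the jar at (195,272) and the hammer between the robot and the press. In the side view the tongue is at (292,158) and the paddle at (261,240). Next I'll triangulate both from the two views.

```bash
python3 - <<'E'
from h import *
C={n:dict(np.load(n+"0.npz")) for n in("scene","side")}
box={"tongue":dict(scene=(205,150,245,185),side=(278,148,308,170)),"paddle":dict(scene=(345,225,405,275),side=(238,222,285,262))}
for k,b in box.items():
    px={};Pm=[]
    for n,c in C.items():
        P,ok=cloud(c);h=cv2.cvtColor(c["color"],cv2.COLOR_BGR2HSV)
        H,S=h[...,0],h[...,1]
        m=(((H<5)|(H>174)) if k=="tongue" else (H>5)&(H<18))&(S>(150 if k=="tongue" else 215))&(h[...,2]>(120 if k=="tongue" else 200))
        x0,y0,x1,y1=b[n];w=np.zeros_like(m);w[y0:y1,x0:x1]=1;m&=w
        v,u=np.nonzero(m);r=cv2.minAreaRect(np.c_[u,v].astype(np.float32));px[n]=np.array(r[0])
        q=P[cv2.erode(m.astype(np.uint8),np.ones((3,3)))>0];
        print(k,n,m.sum(),r,q.mean(0).round(3),np.percentile(q,[3,97],0).round(3).tolist())
        R=cv2.Rodrigues(c["rvec"])[0];Pm.append(c["intrinsics"]@np.c_[R,c["tvec"].ravel()])
    X=cv2.triangulatePoints(*Pm,px["scene"],px["side"]).ravel();print("tri",k,(X[:3]/X[3]).round(4))
E
```

```text
tongue scene 317 ((224.50003051757812, 167.50001525878906), (18.384777069091797, 18.384777069091797), 45.0) [ 0.591 -0.138  0.205] [[0.569, -0.161, 0.191], [0.604, -0.126, 0.202]]
tongue side 119 ((293.0, 160.0), (12.0, 16.0), 90.0) [ 0.576 -0.145  0.196] [[0.563, -0.157, 0.19], [0.597, -0.127, 0.201]]
tri tongue [ 0.5832 -0.1473  0.1895]<stdin>:13: RuntimeWarning: Mean of empty slice.
  ret = um.true_divide(
Traceback (most recent call last):
IndexError: index -1 is out of bounds for axis 0 with size 0
```

```bash
python3 - <<'E'
from h import *
C={n:dict(np.load(n+"0.npz")) for n in("scene","side")}
for n,pts in dict(scene=[(376,250),(370,245),(385,255)],side=[(260,240),(257,250)]).items():
    h=cv2.cvtColor(C[n]["color"],cv2.COLOR_BGR2HSV)
    for u,v in pts: print(n,h[v,u])
b=dict(scene=(345,225,405,275),side=(238,222,285,262))
for n,c in C.items():
    P,ok=cloud(c);h=cv2.cvtColor(c["color"],cv2.COLOR_BGR2HSV)
    m=(h[...,0]<17)&(h[...,1]>200)&ok&(P[...,2]>.17)
    x0,y0,x1,y1=b[n];w=np.zeros_like(m);w[y0:y1,x0:x1]=1;m&=w
    v,u=np.nonzero(m);r=cv2.minAreaRect(np.c_[u,v].astype(np.float32))
    print(n,m.sum(),r,np.median(P[m],0).round(3),np.percentile(P[m],[2,98],0).round(3).tolist())
    q=P[m];top=q[np.abs(q[:,2]-np.median(q[:,2]))<.03][:,:2].astype(np.float32)*1000
    print(cv2.minAreaRect(top))
# tongue raycast from scene onto z=.199
c=C["scene"];K=c["intrinsics"];R=cv2.Rodrigues(c["rvec"])[0];cam=-R.T@c["tvec"].ravel()
for uv,z in(((224.5,167.5),.199),):
    d=R.T@np.linalg.solve(K,[*uv,1]);print("tongue",cam+d*(z-cam[2])/d[2])
# board outline at z~.02
P,ok=cloud(c);m=ok&(abs(P[...,2]-.02)<.006);m[:215]=0;m[320:]=0;m[:,:215]=0;m[:,390:]=0
l,L,st,_=cv2.connectedComponentsWithStats(m.astype(np.uint8));i=1+st[1:,4].argmax()
print(st[i],cv2.minAreaRect((P[L==i][:,:2]*1000).astype(np.float32)))
E
```

```text
scene [ 14 150 255]
scene [ 15 151 255]
scene [ 14 151 255]
side [ 18 255 252]
side [ 16 255 185]
  return _methods._mean(a, axis=axis, dtype=dtype,
  ret = um.true_divide(
Traceback (most recent call last):
IndexError: index -1 is out of bounds for axis 0 with size 0
```

```bash
python3 - <<'E'
from h import *
C={n:dict(np.load(n+"0.npz")) for n in("scene","side")}
b=dict(scene=(345,225,405,275),side=(238,222,285,262));px=[];Pm=[]
for n,c in C.items():
    P,ok=cloud(c);h=cv2.cvtColor(c["color"],cv2.COLOR_BGR2HSV)
    m=(h[...,0]<20)&(h[...,1]>(135 if n=="scene" else 240))&(h[...,2]>(235 if n=="scene" else 225))
    x0,y0,x1,y1=b[n];w=np.zeros_like(m);w[y0:y1,x0:x1]=1;m&=w
    v,u=np.nonzero(m);r=cv2.minAreaRect(np.c_[u,v].astype(np.float32));px.append(np.array(r[0]))
    m&=ok&(P[...,2]>.17)
    R=cv2.Rodrigues(c["rvec"])[0];Pm.append(c["intrinsics"]@np.c_[R,c["tvec"].ravel()])
    print(n,m.sum(),r,np.median(P[m],0).round(3) if m.any() else 0)
    if m.any(): print(cv2.minAreaRect((P[m][:,:2]*1000).astype(np.float32)),np.percentile(P[m][:,2],[2,98]))
X=cv2.triangulatePoints(*Pm,*px).ravel();print("paddle tri",(X[:3]/X[3]).round(4))
c=C["scene"];K=c["intrinsics"];R=cv2.Rodrigues(c["rvec"])[0];cam=-R.T@c["tvec"].ravel()
d=R.T@np.linalg.solve(K,[224.5,167.5,1]);print("tongue",cam+d*(.199-cam[2])/d[2])
P,ok=cloud(c);m=ok&(abs(P[...,2]-.02)<.006);m[:215]=0;m[320:]=0;m[:,:215]=0;m[:,390:]=0
l,L,st,_=cv2.connectedComponentsWithStats(m.astype(np.uint8));i=1+st[1:,4].argmax()
print(st[i],cv2.minAreaRect((P[L==i][:,:2]*1000).astype(np.float32)))
E
```

```text
scene 672 ((375.800048828125, 249.90005493164062), (37.11872863769531, 19.677398681640625), 26.56505012512207) [0.525 0.24  0.22 ]
((524.2175903320312, 237.92088317871094), (47.44194030761719, 69.17491912841797), 9.844169616699219) [0.21448266 0.22550736]
side 458 ((260.0099792480469, 237.4299774169922), (28.142852783203125, 18.950462341308594), 8.130102157592773) [0.519 0.245 0.221]
((520.1463623046875, 242.05419921875), (44.77632522583008, 66.45906829833984), 10.068497657775879) [0.21654947 0.22405729]
paddle tri [0.5224 0.2377 0.2156]
tongue [ 0.5880454  -0.14070661  0.199     ]
[ 219  215  160  105 4074] ((554.8790283203125, 60.90936279296875), (152.15333557128906, 361.16607666015625), 9.873616218566895)
```

```bash
cat >> h.py <<'E'
def plan(way,dyaw=0,s=None):
    """rows for world shift list [(dx,dy,dz mm)] and turns (rad about tool z) per row"""
    from scipy.spatial.transform import Rotation as Ro
    s=s or read_state();w,x,y,z=s["tcp_rot"];R=Ro.from_quat([x,y,z,w])
    rows=[]
    for d,a in way:
        rows.append([*(R.inv().apply(d)).round(0).tolist(),a]);R=R*Ro.from_euler("z",a)
    print(rows)
E
python3 - <<'E'
from h import *
c=dict(np.load("scene0.npz"));P,ok=cloud(c);q=P[ok]
a=np.array([.221,-.637]);b=np.array([.59,-.142]);d=(b-a);L=np.linalg.norm(d);d/=L
t=(q[:,:2]-a)@d;n=abs((q[:,:2]-a)@[-d[1],d[0]])
for k in np.arange(-.1,L+.1,.05):
    m=(t>k)&(t<=k+.05)&(n<.12);print(round(k,2),q[m][:,2].max().round(3) if m.any() else None,end="; ")
print()
D=np.array([369,495,55])/17
plan([((0,0,30),-.09)]+[(D*[1,1,1],-.088)]*15)
E
```

```text
-0.1 0.009; -0.05 0.008; 0.0 0.237; 0.05 0.265; 0.1 0.265; 0.15 0.009; 0.2 0.008; 0.25 0.008; 0.3 0.009; 0.35 0.008; 0.4 0.008; 0.45 0.008; 0.5 0.009; 0.55 0.205; 0.6 0.204; 0.65 0.24; 0.7 0.22; 
[[-0.0, -0.0, -30.0, -0.09], [32.0, -18.0, -3.0, -0.088], [33.0, -15.0, -3.0, -0.088], [34.0, -12.0, -3.0, -0.088], [35.0, -9.0, -3.0, -0.088], [36.0, -6.0, -3.0, -0.088], [36.0, -2.0, -3.0, -0.088], [36.0, 1.0, -3.0, -0.088], [36.0, 4.0, -3.0, -0.088], [36.0, 7.0, -3.0, -0.088], [35.0, 10.0, -3.0, -0.088], [34.0, 13.0, -3.0, -0.088], [33.0, 16.0, -3.0, -0.088], [31.0, 19.0, -3.0, -0.088], [29.0, 22.0, -3.0, -0.088], [27.0, 24.0, -3.0, -0.088]]
```

Call:
play_rows(steps=[[[0, 0, -35, 0], [0, 0, -40, 0], [0, 0, -40, 0], [0, 0, -30, 0], [20, -11, 0, -0.088], [33, -16, 0, -0.088], [33, -13, 0, -0.088], [34, -10, 0, -0.088]]], hand=1)

```text
time_s: 0.77
eef_pos: [0.3055, -0.5364, 0.3502]
tcp_rot: [-0.0, 0.941, 0.338, -0.0]
ft_force: [0.4, -0.3, -0.0]
finger_gap: 0.0442
finger_force: 0.0
```

```bash
python3 - <<'E'
from h import *
s=read_state();p=s["eef_pos"];print(p,s["tcp_rot"],s["qpos"])
w,x,y,z=s["tcp_rot"];ax=2*np.arctan2(y,x)
print("tool x world deg",np.degrees(ax))
r=(np.radians(9.85+90)-ax);print("turn",-r)
D=(np.array([.590,-.142,.26])-p)*1000;print(D)
n=14;plan([(D/n,-r/n)]*n)
E
```

```text
[ 0.30552355 -0.53644392  0.35018659] [-2.19565669e-04  9.41138097e-01  3.38022228e-01 -8.08134825e-05] [ 0.97016622  0.24181405 -0.02661161  1.54661372  0.00655896  1.35371848
  0.06174583]
tool x world deg 39.512847659915444
turn -1.0530819696118767
[284.47644791 394.44391627 -90.18659395]
[[34.0, -9.0, 6.0, np.float64(-0.07522014068656262)], [34.0, -6.0, 6.0, np.float64(-0.07522014068656262)], [35.0, -4.0, 6.0, np.float64(-0.07522014068656262)], [35.0, -1.0, 6.0, np.float64(-0.07522014068656262)], [35.0, 2.0, 6.0, np.float64(-0.07522014068656262)], [34.0, 4.0, 6.0, np.float64(-0.07522014068656262)], [34.0, 7.0, 6.0, np.float64(-0.07522014068656262)], [33.0, 9.0, 6.0, np.float64(-0.07522014068656262)], [33.0, 12.0, 6.0, np.float64(-0.07522014068656262)], [32.0, 14.0, 6.0, np.float64(-0.07522014068656262)], [31.0, 17.0, 6.0, np.float64(-0.07522014068656262)], [29.0, 19.0, 6.0, np.float64(-0.07522014068656262)], [28.0, 21.0, 6.0, np.float64(-0.07522014068656262)], [26.0, 23.0, 6.0, np.float64(-0.07522014068656262)]]
```

Call:
play_rows(steps=[[[34, -9, 2, -0.075], [34, -6, 2, -0.075], [35, -4, 2, -0.075], [35, -1, 2, -0.075], [35, 2, 2, -0.075], [34, 4, 2, -0.075], [34, 7, 2, -0.075], [33, 9, 2, -0.075]]])

```text
time_s: 1.43
eef_pos: [0.4696, -0.3116, 0.3343]
tcp_rot: [-0.0, 0.799, 0.601, -0.0]
ft_force: [0.5, -0.6, 0.1]
finger_gap: 0.0006
finger_force: 0.0
```

Call:
play_rows(steps=[[[33, 12, 6, -0.075], [32, 14, 6, -0.075], [31, 17, 6, -0.075], [29, 19, 6, -0.075], [28, 21, 6, -0.075], [20, 18, 6, -0.075], [0, 0, 0, 0], [0, 0, 0, 0]]])

```text
time_s: 2.1
eef_pos: [0.5889, -0.1489, 0.2976]
tcp_rot: [-0.001, 0.645, 0.764, -0.0]
ft_force: [0.4, -0.3, 0.3]
finger_gap: 0.0004
finger_force: 0.0
```

```bash
python3 - <<'E'
from h import *
s=read_state();p=s["eef_pos"];print(p,s["tcp_rot"],s["ft_force"],s["finger_gap"])
w,x,y,z=s["tcp_rot"];ax=2*np.arctan2(y,x);print(np.degrees(ax))
D=(np.array([.590,-.142,.225])-p)*1000;print(D);plan([(D,0)])
for n in("scene","side","wrist"):
    c=capture(n);cv2.imwrite(f"pics/{n}1.png",c["color"]);P,ok=cloud(c);m=masks(c)["red"]&ok&(P[...,2]>.12)&(P[...,2]<.25)
    if m.sum()>20:
        q=P[m];print(n,m.sum(),np.median(q,0).round(3),cv2.minAreaRect((q[:,:2]*1000).astype(np.float32)))
E
```

```text
[ 0.58885162 -0.14890239  0.297582  ] [-8.62902138e-04  6.45426657e-01  7.63821758e-01 -8.67383585e-05] [ 0.39305487 -0.32133226  0.31756988] 0.00037285241105035317
99.60461901131848
[  1.14838468   6.90239366 -72.58200179]
[[7.0, 2.0, 73.0, 0]]
scene 311 [ 0.587 -0.143  0.196] ((585.6587524414062, -144.1217041015625), (47.41195297241211, 43.862186431884766), 12.834589958190918)
side 127 [ 0.574 -0.147  0.197] ((581.5314331054688, -140.59036254882812), (40.770286560058594, 42.62676239013672), 16.065744400024414)
wrist 2553 [ 0.584 -0.143  0.197] ((583.6425170898438, -143.5545654296875), (43.387516021728516, 41.523292541503906), 9.133710861206055)
```

View pics/wrist1.png

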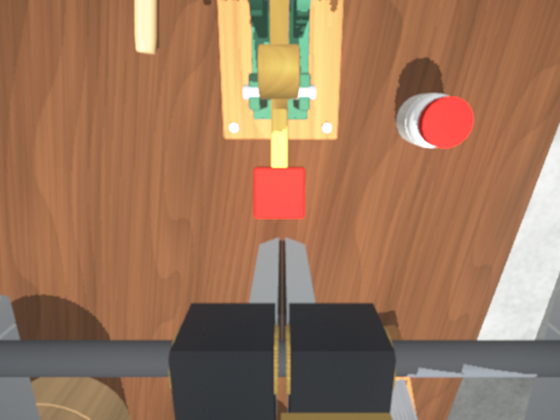

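The wrist view shows the red tongue at (279,192), in line with the shut fingers, and the brass weight well away at (278,70). I can press straight down.

Call:
play_rows(steps=[[[0, 2, 30, 0], [0, 0, 30, 0], [0, 0, 22, 0], [0, 0, 10, 0], [0, 0, 10, 0], [0, 0, 10, 0], [0, 0, 10, 0], [0, 0, 10, 0]]])

```text
time_s: 2.92
eef_pos: [0.591, -0.1504, 0.1665]
tcp_rot: [0.001, 0.647, 0.763, 0.0]
ft_force: [-0.3, -0.1, -0.6]
finger_gap: 0.0004
finger_force: 0.0
```

Call:
play_rows(steps=[[[0, 0, 9, 0], [0, 0, 0, 0], [0, 0, 0, 0], [0, 0, 0, 0], [0, 0, -15, 0], [0, 0, -30, 0], [0, 0, -40, 0], [0, 0, -40, 0]]])

```text
time_s: 3.58
eef_pos: [0.5902, -0.1499, 0.2843]
tcp_rot: [-0.0, 0.646, 0.763, 0.0]
ft_force: [0.6, -0.1, 0.3]
finger_gap: 0.0002
finger_force: 0.0
```

```bash
python3 - <<'E'
from h import *
s=read_state();p=s["eef_pos"];print(p,s["tcp_rot"],s["ft_force"],s["time_s"])
for n in("side","wrist"):
    c=capture(n);cv2.imwrite(f"pics/{n}2.png",c["color"]);P,ok=cloud(c);m=masks(c)["red"]&ok&(P[...,2]>.12)&(P[...,2]<.25)
    if m.sum()>20: print(n,m.sum(),np.median(P[m],0).round(3))
# next: above paddle
w,x,y,z=s["tcp_rot"];print(np.degrees(2*np.arctan2(y,x)))
D=(np.array([.524,.240,.30])-p)*1000;print(D);plan([(D,0)])
E
```

```text
[ 0.59017435 -0.14992078  0.28429255] [-3.11640513e-04  6.46337995e-01  7.63051177e-01  2.15014650e-06] [ 0.63183396 -0.06151981  0.28080095] 3.5833
side 25 [ 0.567 -0.132  0.153]
wrist 1784 [ 0.584 -0.143  0.152]
99.4678592636364
[-66.17435158 389.92077842  15.70745049]
[[395.0, -1.0, -17.0, 0]]
```

The tongue now stands at 152 mm, so the pawl is tipped free. On to the paddle.

Call:
play_rows(steps=[[[15, 0, -15, 0], [30, 0, -10, 0], [35, 0, 0, 0], [38, 0, 0, 0], [38, 0, 0, 0], [38, 0, 0, 0], [38, 0, 0, 0], [38, 0, 0, 0]]])

```text
time_s: 4.35
eef_pos: [0.5458, 0.118, 0.3085]
tcp_rot: [0.001, 0.646, 0.763, 0.001]
ft_force: [0.7, 0.8, 0.6]
finger_gap: 0.0003
finger_force: 0.0
```

Call:
play_rows(steps=[[[38, 0, 0, 0], [38, -1, 0, 0], [38, 0, 0, 0], [22, 0, 0, 0], [0, 0, 0, 0], [0, 0, 0, 0], [0, 0, 0, 0], [0, 0, 0, 0]]])

```text
time_s: 5.02
eef_pos: [0.5234, 0.249, 0.3078]
tcp_rot: [0.0, 0.647, 0.762, 0.0]
ft_force: [-0.3, 0.7, -0.3]
finger_gap: 0.0005
finger_force: 0.0
```

```bash
python3 - <<'E'
from h import *
s=read_state();p=s["eef_pos"];print(p,s["tcp_rot"],s["ft_force"],s["time_s"])
c=capture("wrist");cv2.imwrite("pics/w3.png",c["color"])
D=(np.array([.522,.251,.134])-p)*1000;print(D);plan([(D,0)])
c=capture("scene");P,ok=cloud(c);m=masks(c)["red"]&ok&(P[...,2]>.12)&(P[...,2]<.25);print(m.sum(),np.median(P[m],0))
E
```

```text
[0.5234185  0.24904656 0.30775659] [2.80568899e-04 6.47082310e-01 7.62420095e-01 6.25544155e-05] [-0.31881191  0.6886883  -0.27377292] 5.0167
[  -1.41849661    1.95344462 -173.75659243]
[[2.0, -1.0, 174.0, 0]]
212 [ 0.5882806  -0.1443759   0.15012288]
```

View pics/w3.png

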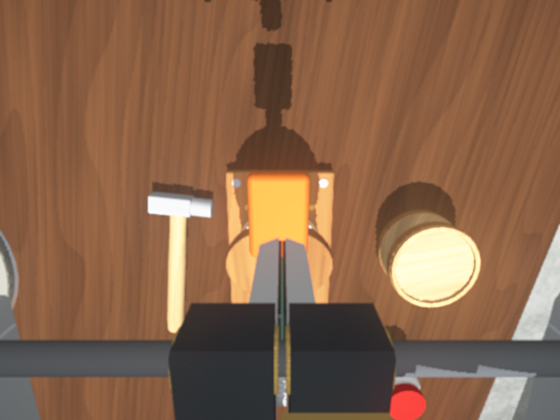

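The wrist view shows the paddle at (279,215) with the fingertips over it. The hammer (180,260) and steamer (430,265) are off to the sides and low. Descending now.

Call:
play_rows(steps=[[[2, -1, 30, 0], [0, 0, 25, 0], [0, 0, 15, 0], [0, 0, 12, 0], [0, 0, 12, 0], [0, 0, 12, 0], [0, 0, 12, 0], [0, 0, 12, 0]]])

```text
time_s: 5.78
eef_pos: [0.522, 0.2525, 0.1771]
tcp_rot: [0.0, 0.646, 0.763, 0.001]
ft_force: [-0.9, 3.8, 3.8]
finger_gap: 0.0004
finger_force: 2.0
```

Call:
play_rows(steps=[[[0, 0, 10, 0], [0, 0, 10, 0], [0, 0, 8, 0], [0, 0, 6, 0], [0, 0, 5, 0], [0, 0, 3, 0], [0, 0, 0, 0], [0, 0, 0, 0]]])

```text
time_s: 6.45
eef_pos: [0.5217, 0.2514, 0.1354]
tcp_rot: [0.0, 0.647, 0.763, -0.0]
ft_force: [-1.1, -0.8, -0.4]
finger_gap: 0.0007
finger_force: 0.0
```

Call:
play_rows(steps=[[[0, 0, 2, 0], [0, 0, 1, 0], [0, 0, 1, 0], [0, 0, 1, 0], [0, 0, 0, 0], [0, 0, 0, 0], [0, 0, 0, 0], [0, 0, 0, 0]]])

```text
time_s: 7.12
eef_pos: [0.5221, 0.2517, 0.1322]
tcp_rot: [0.001, 0.647, 0.763, 0.0]
ft_force: [-7.9, -6.5, 26.0]
finger_gap: 0.0004
finger_force: 11.7
```

A 26 N reaction means the disc is on the hoop. Retracting straight up.

Call:
play_rows(steps=[[[0, 0, -5, 0], [0, 0, -15, 0], [0, 0, -30, 0], [0, 0, -35, 0], [0, 0, -35, 0], [0, 0, -30, 0], [0, 0, 0, 0], [0, 0, 0, 0]]])

```text
time_s: 7.78
eef_pos: [0.5223, 0.2522, 0.2821]
tcp_rot: [0.001, 0.647, 0.763, 0.001]
ft_force: [0.5, 0.0, -0.8]
finger_gap: 0.0003
finger_force: 0.0
```

```bash
python3 - <<'E'
from h import *
s=read_state();print(s["eef_pos"],s["ft_force"],s["time_s"])
for n in("wrist","side"):
    c=capture(n);cv2.imwrite(f"pics/{n}4.png",c["color"]);P,ok=cloud(c);h=cv2.cvtColor(c["color"],cv2.COLOR_BGR2HSV)
    m=(h[...,0]<20)&(h[...,1]>150)&ok&(P[...,2]>.105)&(P[...,2]<.16)&(P[...,1]>.17)
    q=P[m];print(n,m.sum())
    if len(q)>50:
        q=q-[.5609,.0264,0];y=q@[-.171,.985,0];print(np.polyfit(y-.237,q[:,2],1))
c=capture("scene");P,ok=cloud(c);m=masks(c)["red"]&ok&(P[...,2]>.12)&(P[...,2]<.25);print("tongue",m.sum(),np.median(P[m],0))
E
```

```text
[0.52228259 0.25215943 0.28211264] [ 0.5370663   0.00879901 -0.83574164] 7.7833
wrist 1124
[-0.28738166  0.12696149]
side 968
[-0.33811202  0.12692223]
tongue 210 [ 0.58902593 -0.14355956  0.15087781]
```

View pics/side4.png

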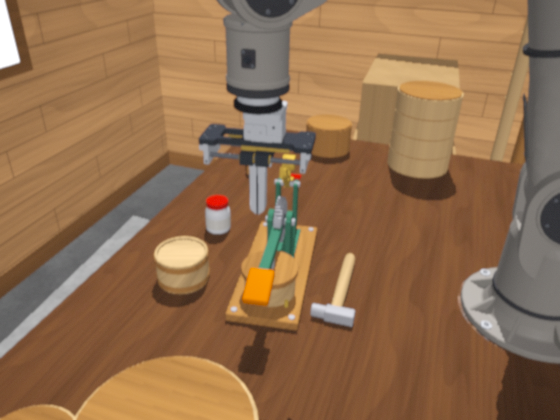

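The side view shows the disc down on the hoop, the paddle low at (258,287), and the jar, steamer and hammer where they started. The paddle measures 127 mm high with a 0.3 slope (0.60 rad), the tongue is at 151 mm (pawl free), and the hand is clear.

```bash
python3 -c "
from cell import *
print(hand_in())"
```

```text
the job is handed in; nothing more can be done
None
```

The job is handed in after about 8 s of robot time: my last measurements show the pawl tipped free (tongue at 151 mm), the disc down on the hoop (paddle at 127 mm) and the hand clear; the hand-in returned no verdict.

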